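# Snap the straight ultrasonic probe into its bench clips

## Task

Take the straight metal ultrasonic probe off the black rest and press it down sideways into the pair of spring clips on the grey base until it has snapped fully home in both, about centred so that it sticks out equally at either end; then let go. Press it in while you hold it, do not drop it, and leave the stepped probe and the beaker where they are.

Things in the scene. Friction and masses are not known exactly. Their poses are not given: they have to be found in the camera images.
- probe: Straight plain metal cylinder, 22 mm thick over its whole 150 mm, 0.25 kg. Origin mid-length on its axis, x along it. It starts lying level in either of two places, 104 mm apart, of a fixed black rest, its axis 45 mm above the table, in two V notches 36 mm either side of its middle (8 mm wide each); between them fingers have room down to the rest's base plate, 10 mm high.
- holder: Fixed grey plate 180 x 70 x 12 mm; origin under its centre, on the table, x lengthwise, z up. Two upright C-shaped steel clips at x = -45 and 45 mm, 14 mm wide, tops 71 mm up. Mouth 38 mm wide, throat 18 mm; the jaws spring apart when the probe, lying along x, is pressed straight down: touches 15 mm above home, takes 10 to 15 N in all, not just its weight. Home: axis 50 mm up, above the origin.
- stepped: The wrong one, to be left alone: the other metal probe on the rest, parallel to the first. A barrel of 22 mm diameter, only 110 mm long, then a cone and a thin tip 8 to 9 mm thick, 55 mm long, on its +x end. Origin on its axis, at the middle of the barrel; x along the axis, towards the tip. Leave it within 30 mm of where it lay.
- beaker: Empty glass beaker, 60 mm wide and 75 mm high, standing open on the table between the rest and the clips; origin at the centre of its underside. To be left alone (within 30 mm of its place).
There are look-alikes about, which are no part of the job. Leave any brown or purple look-alike of the probe alone.

How it is judged (in metres and radians):
On the way:
1. the straight probe is home in both clips while the gripper still touches it (x of probe in the frame of holder between -0.018 and 0.018 m and y of probe in the frame of holder between -0.005 and 0.005 m and z of probe in the frame of holder between 0.0465 and 0.0525 m and angle between the x axis of probe and the x axis of holder, either way round below 0.17 rad and contact force between the fingers and probe above 0.3 N).
At the end, for the whole second after the job is handed in: Straight probe released, at rest, home in both clips: middle within 18 mm along and 5 mm across the holder's middle, axis 46.5 to 52.5 mm above its underside, within 10 degrees of the clips' line; stepped probe and beaker within 30 mm of their starts (x of probe in the frame of holder between -0.018 and 0.018 m and y of probe in the frame of holder between -0.005 and 0.005 m and z of probe in the frame of holder between 0.0465 and 0.0525 m and angle between the x axis of probe and the x axis of holder, either way round below 0.17 rad and linear speed of probe below 0.02 m/s and distance of each of stepped, beaker from where it was at the start of the episode below 0.03 m); the robot touches nothing.
It fails at once if the straight probe is dropped (falls faster than 0.6 m/s with no finger on it) (linear speed of probe above 0.6 m/s and contact force between the fingers and probe below 0.05 N).
It fails at once if the stepped probe is moved by 30 mm or more (distance of stepped from where it was at the start of the episode above 0.03 m).
It fails at once if the beaker is moved by 30 mm or more (distance of beaker from where it was at the start of the episode above 0.03 m).
It also fails if it takes over 42 s, if anything falls off the work surface, if the arm or the gripper's body presses on something with over 40 N, if the wrist force passes 120 N, or if a joint passes its speed limit or range.

## Robot

A 6-joint arm with a two-finger parallel gripper is mounted at the origin on the work surface. World frame = base frame: x ahead of the robot, y to its left, z up, the work surface at z = 0. Lengths are in mm, angles in rad, forces in N, time in s.
With the tool pointing down it reaches from about 300 to 775 mm from the base axis. Payload 14.6 kg.
Tool frame: the origin (TCP) lies at the very end of the fingers, on their centre line; the grasp point (between the pads) lies 19 mm behind it; z points along the fingers, y is the line along which they close (so a half turn about z gives the same grasp; the last joint's range is limited). The gripper opens to 94 mm and grips with 3 to 60 N. Pads are 16 mm wide; open, the fingers measure 119 mm over their backs; the gripper's body (75 mm by 177 mm) begins 78 mm behind the grasp point.
Start: joints at [-0.067, 0.3, 1.521, -0, 1.321, -0.067], TCP at [549.99, -0.002, 167.046] pointing down, gripper open.
Joint ranges: [-3.03, 3.03], [-0.79, 2.21], [0.23, 2.52], [-1.04, 4.18], [0, 3.07], [-2.55, 2.55]. Speed limits (rad/s): [2.22, 2.22, 2.57, 3.14, 3.14, 3.14].

## Interface

Orientations are given as [roll, pitch, yaw] about the fixed x, y, z axes, in that order (R = Rz(yaw) Ry(pitch) Rx(roll)).
In Python, from cell import manip, camera, get_calibration gives the robot as it stands.
- The arm moves only by the tool arm_command, never from a script. Its argument "targets" is a list of rows, each an object of numbers: "hand": the opening, from -1 (shut) to 1 (fully open), so that 0 is half open; "x", "y", "z": the shift along the tool's x, y, z in m; "yaw": the turn about the tool's z in rad. In form: [{"hand": .., "x": .., "y": .., "z": .., "yaw": ..}, ...]. A call has 1 to 10 rows; each row shifts and turns the commanded pose from where the row before left it, along the tool's axes as they then stand; what a row does not reach is not made up. A row lasts 1/10 s, in which the tool goes at most 50 mm and 8.59 degrees, less where a joint would pass 70% of its speed; a pose out of reach is approached as far as the arm can. A call is refused whole if a number of a shift passes 0.05 or a number of a turn 0.15, either way. A call with a gripper value outside its range is refused whole. The fingers move at their own pace and stop on an object; "newtons" is the grip in N (left out, the last holds). Time passes only in rows, so rows that do not move let the fingers close. It gives the time, the measured TCP pose, the force, the opening and the grip force at its end, in the units of the state.
- manip.read_state(): the state, without advancing time (a new reading comes with each control period).
- camera(name): name is "scene" or "side" or "wrist"; returns the picture (400x640x3 uint8, red, green, blue); there is no depth.
- get_calibration(name): a dict with "K" (3x3 intrinsics, pixels), "cam_to_world" (4x4, takes a point from camera to world coordinates). Camera axes: x right, y up, looking along -z (the intrinsics and any distortion apply to the point x, -y, -z); pixel columns grow to the right and rows downward; lengths in mm; the calibration is good to about 2 mm. The wrist camera is an equidistant fisheye: a pixel r from the principal point sees the ray r / f radians off the axis. A picture is of the moment at which its call begins: read the wrist's pose just before it. get_calibration takes no time and is no camera call; for the wrist camera it gives the pose at the moment of the call.
- manip.sign_off(): hands the job in; it is judged then, once.
The state is a dict: "clock": time; "joints": joint angles; "qd": joint speeds; "effort": joint torques, N m; "eef_pos": TCP position; "eef_rot": TCP orientation; "wrist_force": force on the tool from outside, world axes, zero at the start; "moment": the same for the moment, N m; "finger_gap": finger opening in mm; "finger_force": force on a finger pad.
Only numpy, scipy, OpenCV 4.12 (cv2) and the standard library are available. Lean on these libraries where they do the work, as an engineer would, in place of code of your own. Each camera call takes 0.05 s, during which the arm holds its last target. There are 200 camera calls.

## Working session

There is one attempt and no reset: what is moved stays moved. The work goes in short steps, Python scripts to look and compute and a tool call to move; the robot and the scene stay as the last step left them, time stands still between calls to the robot, and variables do not carry over. Pictures are saved under pics/ and viewed, at most 10 in all, crops included, and the job is handed in when it is done.

Besides the shell and the picture viewer there is one more tool, called after "Emit:" as a command line: name --argument value ..., lists and objects as JSON in quotes. arm_command: Moves the arm, as the interface text tells. Its arguments: {"type":"object","properties":{"targets":{"type":"array"},"newtons":{"type":"number"}},"required":["targets"]}

```bash
mkdir -p pics
python3 - <<'E'
from cell import manip,camera,get_calibration
import cv2,numpy as np
for n in ["scene","side"]:
    im=camera(n); cv2.imwrite(f"pics/{n}0.png",im[:,:,::-1]); c=get_calibration(n); print(n,np.round(c["K"],1).tolist(),np.round(c["cam_to_world"],3).tolist(),[k for k in c])
s=manip.read_state();print(s["clock"],s["eef_pos"],s["eef_rot"],s["wrist_force"],s["finger_gap"])
E
```

```text
scene [[373.6, 0.0, 312.8], [0.0, 373.6, 198.7], [0.0, 0.0, 1.0]] [[-0.852, -0.299, 0.429, 1017.788], [0.523, -0.497, 0.692, 705.666], [0.006, 0.814, 0.58, 624.06], [0.0, 0.0, 0.0, 1.0]] ['K', 'cam_to_world']
side [[507.6, 0.0, 319.7], [0.0, 507.6, 203.8], [0.0, 0.0, 1.0]] [[-0.859, 0.296, -0.418, 144.887], [-0.513, -0.473, 0.717, 751.586], [0.015, 0.83, 0.558, 619.815], [0.0, 0.0, 0.0, 1.0]] ['K', 'cam_to_world']
0.1 [5.49718037e+02 8.29759479e-03 1.66531632e+02] [-3.14051692e+00 -8.14997912e-05  1.57079109e+00] [0.38722943 0.35756748 0.31669542] 94.3423620362775
```

View pics/scene0.png

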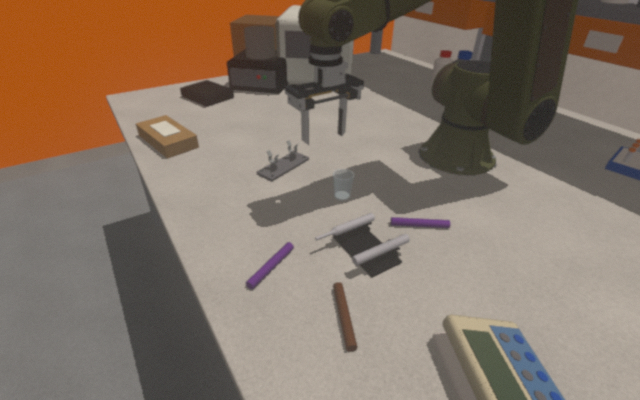

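View pics/side0.png

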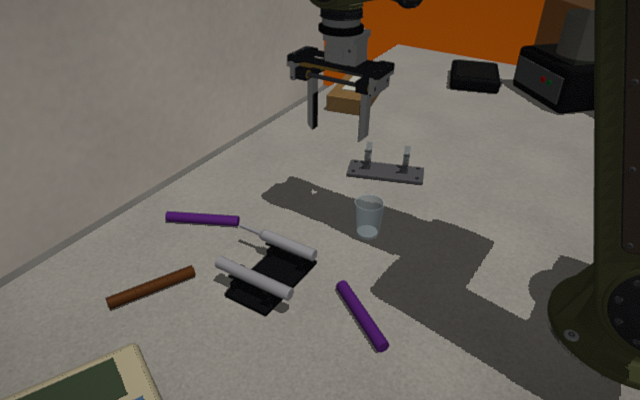

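The scene view shows the straight probe at about (357,257)–(408,240), with the stepped one behind it, tip near (318,248). The holder is at (283,165). In the side view the probe is at (218,263)–(290,295) and the holder at (385,172).

```bash
cat > h.py <<'E'
import numpy as np,cv2
from cell import manip,camera,get_calibration
def ray(n,u,c=None):
    c=c or get_calibration(n);K=np.array(c["K"]);T=np.array(c["cam_to_world"])
    x=(u[0]-K[0,2])/K[0,0];y=(u[1]-K[1,2])/K[1,1]
    if n=="wrist":
        r=np.hypot(x,y);s=np.sin(r)/max(r,1e-9);d=np.array([x*s,-y*s,-np.cos(r)])
    else: d=np.array([x,-y,-1])
    return T[:3,3],T[:3,:3]@d
def pl(n,u,z,c=None):
    o,d=ray(n,u,c);return (o+d*(z-o[2])/d[2])[:2]
def tri(a,b):
    (o,d),(p,e)=ray("scene",a),ray("side",b)
    s=np.linalg.lstsq(np.c_[d,-e],p-o,rcond=None)[0];q,r=o+d*s[0],p+e*s[1]
    return (q+r)/2,np.linalg.norm(q-r)
def blobs(im,roi,f):
    x0,y0,x1,y1=roi;h=cv2.cvtColor(im,cv2.COLOR_RGB2HSV)[y0:y1,x0:x1]
    m=f(h).astype(np.uint8);n,l,st,ce=cv2.connectedComponentsWithStats(m)
    out=[]
    for i in range(1,n):
        if st[i,4]>60: 
            pts=np.argwhere(l==i)[:,::-1].astype(np.float32)+[x0,y0]
            c,v=pts.mean(0),np.linalg.svd(pts-pts.mean(0),full_matrices=False)[2][0]
            t=(pts-c)@v; out.append((len(pts),c.round(1),(c+v*t.min()).round(1),(c+v*t.max()).round(1)))
    return out
E
python3 - <<'E'
from h import *
for n,roi in [("scene",(310,205,420,280)),("side",(205,225,330,320))]:
    im=cv2.imread(f"pics/{n}0.png")[:,:,::-1].copy()
    for y in (([225,250]) if n=="scene" else [243,280]): print(n,y,im[y,(352 if n=="scene" else 285 if y==243 else 255)])
    r=roi; big=cv2.resize(im[r[1]:r[3],r[0]:r[2]],None,fx=5,fy=5,interpolation=2)[:,:,::-1]
    cv2.imwrite(f"pics/{n}c.png",big)
a=[(357,257),(408,240)];
for u in a: print("scene z45",pl("scene",u,45))
for u in [(218,263),(290,295)]: print("side z45",pl("side",u,45))
for n,us in {"scene":[(259,169),(277,178),(309,158),(292,151)],"side":[(350,161),(347,178),(422,184),(424,166)]}.items():
    for u in us: print(n,"holder",pl(n,u,12).round(1))
for u in [(343,198)]: print("beaker",pl("scene",u,0))
print("beaker",pl("side",(367,233),0))
ims=[cv2.imread(f"pics/{n}0.png")[r[1]:r[3],r[0]:r[2]] for n,r in [("scene",(250,135,320,185)),("side",(340,135,430,190))]]
cv2.imwrite("pics/hold.png",np.vstack([cv2.resize(i,(630,290 if k else 300),interpolation=2) for k,i in enumerate(ims)]))
E
```

```text
scene 225 [151 146 145]
scene 250 [60 57 55]
side 243 [132 130 133]
side 280 [115 114 116]
scene z45 [622.1059505 252.7525325]
scene z45 [487.17723894 269.32024326]
side z45 [630.88584208 262.62899125]
side z45 [482.28856445 262.46729827]
scene holder [ 626.9 -250.7]
scene holder [ 602.3 -173.8]
scene holder [ 454.3 -230. ]
scene holder [ 479.1 -302. ]
side holder [ 634.6 -231.7]
side holder [ 602.3 -156.2]
side holder [ 443.9 -224.6]
side holder [ 470.6 -306.2]
beaker [480.16078173   3.33760435]
beaker [474.63542034  -5.33995326]
```

View pics/hold.png

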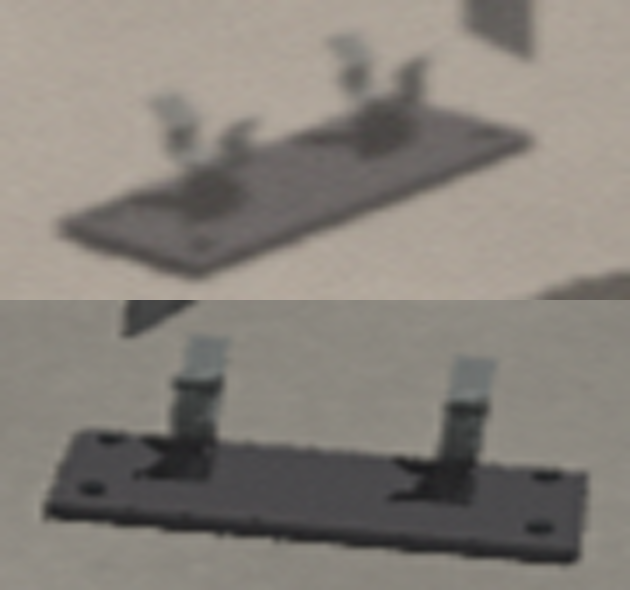

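The clips stand on the plate, whose top corners put its centre near (540,−235) mm, long axis about +20°. The probe is near (556,262) and lies roughly along x. Moving above the probe now and turning 90°.

Emit:
arm_command --targets '[{"hand": 1, "x": 0.03}, {"hand": 1, "x": 0.04}, {"hand": 1, "x": 0.04}, {"hand": 1, "x": 0.04}, {"hand": 1, "x": 0.04}, {"hand": 1, "x": 0.04}, {"hand": 1, "x": 0.03}, {"hand": 1}, {"hand": 1, "yaw": 0.14}, {"hand": 1, "yaw": 0.14}]'

```text
schema error: expected keys hand, x, y, z, yaw
```

Emit:
arm_command --targets '[{"hand": 1, "yaw": 0.14}, {"hand": 1, "yaw": 0.14}, {"hand": 1, "yaw": 0.14}, {"hand": 1, "yaw": 0.14}, {"hand": 1, "yaw": 0.14}, {"hand": 1, "yaw": 0.14}, {"hand": 1, "yaw": 0.14}, {"hand": 1, "yaw": 0.14}, {"hand": 1, "yaw": 0.14}, {"hand": 1, "yaw": 0.03}]'

```text
schema error: expected keys hand, x, y, z, yaw
```

Run:
```python
from h import *
s=manip.read_state();c=get_calibration("wrist");im=camera("wrist");cv2.imwrite("pics/w1.png",im[:,:,::-1])
print(s["clock"],s["eef_pos"],s["eef_rot"],s["joints"]);print(c)
```

```text
0.1 [5.49718037e+02 8.29759479e-03 1.66531632e+02] [-3.14051692e+00 -8.14997912e-05  1.57079109e+00] [-6.66192534e-02  3.00436409e-01  1.52151904e+00  1.00250706e-05
  1.32071598e+00 -6.66165476e-02]
{'K': array([[309.70691629,   0.        , 321.32796976],
       [  0.        , 309.70691629, 197.53047532],
       [  0.        ,   0.        ,   1.        ]]), 'cam_to_world': array([[ 9.99999865e-01, -4.55535065e-04,  2.51122275e-04,
         5.49560243e+02],
       [ 3.83068175e-04,  9.71528041e-01,  2.36924288e-01,
         6.87265316e+01],
       [-3.51899653e-04, -2.36924160e-01,  9.71528084e-01,
         3.84391052e+02],
       [ 0.00000000e+00,  0.00000000e+00,  0.00000000e+00,
         1.00000000e+00]])}
```

View pics/w1.png

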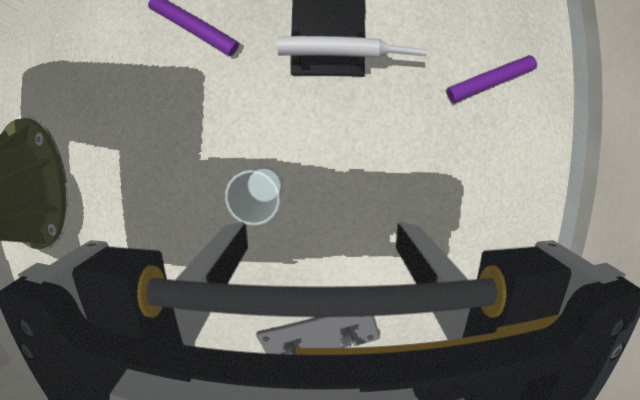

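Every row needs all five keys. The wrist view shows the beaker at (252,197), the stepped probe on the rest at y≈46 and the holder at (320,333).

Emit:
arm_command --targets '[{"hand": 1, "x": 0.03, "y": 0, "z": 0, "yaw": 0}, {"hand": 1, "x": 0.04, "y": 0, "z": 0, "yaw": 0}, {"hand": 1, "x": 0.04, "y": 0, "z": 0, "yaw": 0}, {"hand": 1, "x": 0.04, "y": 0, "z": 0, "yaw": 0}, {"hand": 1, "x": 0.04, "y": 0, "z": 0, "yaw": 0}, {"hand": 1, "x": 0.04, "y": 0, "z": 0, "yaw": 0}, {"hand": 1, "x": 0.03, "y": 0, "z": 0, "yaw": 0}, {"hand": 1, "x": 0, "y": 0, "z": 0, "yaw": 0}, {"hand": 1, "x": 0, "y": 0, "z": 0, "yaw": 0.14}, {"hand": 1, "x": 0, "y": 0, "z": 0, "yaw": 0.14}]'

```text
clock: 1.15
eef_pos: [549.9, 259.5, 166.7]
eef_rot: [-3.141, 0.001, 1.285]
wrist_force: [-0.5, 0.1, 1.2]
finger_gap: 93.8
finger_force: 0.0
```

Emit:
arm_command --targets '[{"hand": 1, "x": 0, "y": 0, "z": 0, "yaw": 0.14}, {"hand": 1, "x": 0, "y": 0, "z": 0, "yaw": 0.14}, {"hand": 1, "x": 0, "y": 0, "z": 0, "yaw": 0.14}, {"hand": 1, "x": 0, "y": 0, "z": 0, "yaw": 0.14}, {"hand": 1, "x": 0, "y": 0, "z": 0, "yaw": 0.14}, {"hand": 1, "x": 0, "y": 0, "z": 0, "yaw": 0.14}, {"hand": 1, "x": 0, "y": 0, "z": 0, "yaw": 0.14}, {"hand": 1, "x": 0, "y": 0, "z": 0, "yaw": 0.14}, {"hand": 1, "x": 0, "y": 0, "z": 0, "yaw": 0.14}, {"hand": 1, "x": 0, "y": 0, "z": 0, "yaw": 0.03}]'

```text
clock: 2.15
eef_pos: [550.0, 259.2, 166.9]
eef_rot: [3.141, 0.0, -0.005]
wrist_force: [0.3, 0.0, -0.6]
finger_gap: 93.9
finger_force: 0.0
```

Run:
```python
from h import *
s=manip.read_state();c=get_calibration("wrist");im=camera("wrist");cv2.imwrite("pics/w2.png",im[:,:,::-1])
np.save("w2.npy",c["cam_to_world"])
print(s["clock"],s["eef_pos"],s["eef_rot"],s["joints"]);print(c["cam_to_world"].round(2))
```

```text
2.15 [550.01870504 259.16532294 166.85692991] [ 3.14129084e+00  4.11480571e-04 -5.01936085e-03] [ 3.80169929e-01  4.30809155e-01  1.34407588e+00 -1.27732452e-04
  1.36720235e+00  1.95601141e+00]
[[-0.0000e+00  9.7000e-01  2.4000e-01  6.1796e+02]
 [-1.0000e+00 -0.0000e+00 -0.0000e+00  2.5937e+02]
 [ 0.0000e+00 -2.4000e-01  9.7000e-01  3.8464e+02]
 [ 0.0000e+00  0.0000e+00  0.0000e+00  1.0000e+00]]
```

View pics/w2.png

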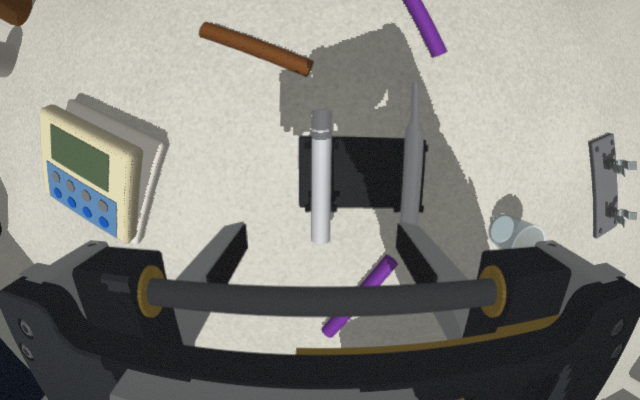

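The wrist view shows the straight probe along column 320, from row 111 to row 242. The stepped probe is at column 412 and the holder at (604,185).

Run:
```python
from h import *
for u in [(320.5,110.5),(320.5,243)]:print([pl("wrist",u,z).round(1) for z in(34,45,56)])
for u in [(311,242),(330,242)]:print("w",pl("wrist",u,45).round(1))
for u in [(302,137),(302,209),(424,140),(424,210)]:print("rest",pl("wrist",u,10).round(1))
for u in [(590,142),(612,133),(619,228),(597,236)]:print("hold",pl("wrist",u,12).round(1))
im=cv2.imread("pics/w2.png")[:,:,::-1].copy()
m=lambda h:(h[...,1]<40)&(h[...,2]>105)
g=cv2.cvtColor(im,cv2.COLOR_RGB2GRAY)
for y in (125,150,170,190,205):print(y,g[y,304:338].tolist())
```

```text
[array([632.9, 260. ]), array([632.4, 260. ]), array([632., 260.])]
[array([475.8, 260.7]), array([480.2, 260.6]), array([484.7, 260.6])]
w [481.5 271.8]
w [481.5 249.4]
rest [602.  282.5]
rest [512.1 283.8]
rest [600.4 130.9]
rest [509.6 125.3]
hold [ 618.2 -174.9]
hold [ 639.7 -240.2]
hold [ 464.9 -313.8]
hold [ 453.9 -239.3]
125 [122, 123, 124, 123, 124, 126, 124, 110, 105, 106, 109, 113, 109, 113, 118, 120, 121, 123, 121, 119, 122, 122, 115, 113, 108, 105, 104, 111, 121, 159, 211, 214, 172, 136]
150 [49, 51, 53, 46, 46, 47, 60, 87, 145, 165, 179, 191, 195, 200, 206, 213, 215, 216, 213, 211, 205, 198, 188, 177, 164, 150, 122, 88, 40, 31, 43, 51, 45, 45]
170 [49, 51, 49, 46, 48, 51, 61, 90, 150, 169, 177, 186, 195, 197, 207, 209, 213, 215, 212, 209, 202, 194, 182, 170, 156, 147, 111, 68, 35, 34, 47, 49, 47, 51]
190 [50, 51, 50, 53, 50, 46, 55, 91, 148, 170, 179, 186, 192, 198, 206, 208, 211, 212, 209, 206, 197, 189, 177, 165, 153, 135, 99, 55, 30, 28, 37, 40, 44, 45]
205 [44, 36, 37, 27, 33, 37, 61, 103, 153, 172, 179, 188, 195, 197, 207, 210, 213, 212, 210, 203, 197, 185, 176, 162, 151, 129, 91, 45, 31, 25, 30, 32, 36, 41]
```

Emit:
arm_command --targets '[{"hand": 1, "x": 0.007, "y": -0.0015, "z": 0.02, "yaw": 0}, {"hand": 1, "x": 0, "y": 0, "z": 0.03, "yaw": 0}, {"hand": 1, "x": 0, "y": 0, "z": 0.03, "yaw": 0}, {"hand": 1, "x": 0, "y": 0, "z": 0.03, "yaw": 0}, {"hand": 1, "x": 0, "y": 0, "z": 0.02, "yaw": 0}, {"hand": 1, "x": 0, "y": 0, "z": 0.01, "yaw": 0}, {"hand": 1, "x": 0, "y": 0, "z": 0, "yaw": 0}]'

```text
clock: 2.9
eef_pos: [556.5, 260.9, 26.0]
eef_rot: [3.141, 0.002, 0.001]
wrist_force: [0.2, -0.9, 0.7]
finger_gap: 93.7
finger_force: 0.0
```

Emit:
arm_command --targets '[{"hand": -0.2, "x": 0, "y": 0, "z": 0, "yaw": 0}, {"hand": -0.5, "x": 0, "y": 0, "z": 0, "yaw": 0}, {"hand": -1, "x": 0, "y": 0, "z": 0, "yaw": 0}, {"hand": -1, "x": 0, "y": 0, "z": 0, "yaw": 0}, {"hand": -1, "x": 0, "y": 0, "z": 0, "yaw": 0}, {"hand": -1, "x": 0, "y": 0, "z": 0, "yaw": 0}, {"hand": -1, "x": 0, "y": 0, "z": 0, "yaw": 0}, {"hand": -1, "x": 0, "y": 0, "z": 0, "yaw": 0}, {"hand": -1, "x": 0, "y": 0, "z": 0, "yaw": 0}, {"hand": -1, "x": 0, "y": 0, "z": 0, "yaw": 0}]' --newtons 40

```text
clock: 3.9
eef_pos: [557.0, 261.5, 27.0]
eef_rot: [-3.142, 0.0, 0.001]
wrist_force: [0.6, -0.6, -0.0]
finger_gap: 17.5
finger_force: 0.0
```

Emit:
arm_command --targets '[{"hand": -1, "x": 0, "y": 0, "z": 0, "yaw": 0}, {"hand": -1, "x": 0, "y": 0, "z": 0, "yaw": 0}]'

```text
clock: 4.1
eef_pos: [557.0, 261.5, 27.0]
eef_rot: [3.142, -0.0, 0.001]
wrist_force: [0.0, 0.2, -0.5]
finger_gap: 1.8
finger_force: 0.0
```

Run:
```python
from h import *
s=manip.read_state()
a=camera("side")[180:340,180:400];b=camera("wrist")[80:280,180:460]
cv2.imwrite("pics/g1.png",np.vstack([cv2.resize(a,(560,300)),cv2.resize(b,(560,300))])[:,:,::-1])
print(s["finger_gap"],s["finger_force"],s["wrist_force"])
```

```text
1.7813649021825415 0.0 [ 0.04353889  0.19872984 -0.48893684]
```

View pics/g1.png

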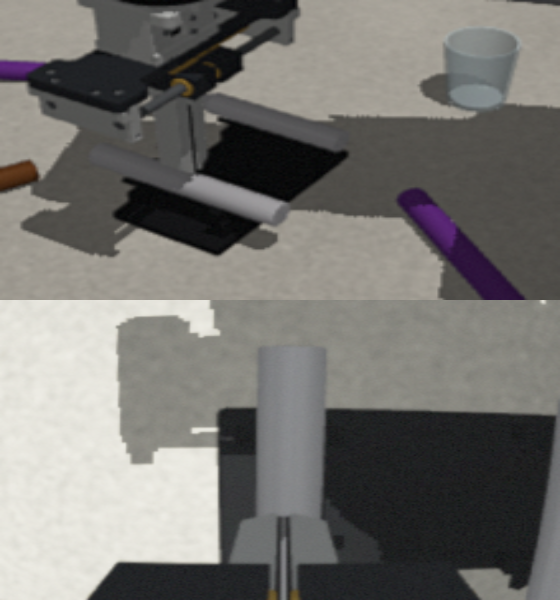

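The gripper closed to 1.8 mm with no force, so it holds nothing. Before retrying, I'm checking the fingertip height against the cameras.

Run:
```python
from h import *
def proj(n,p):
    c=get_calibration(n);K=c["K"];T=c["cam_to_world"];q=T[:3,:3].T@(np.array(p)-T[:3,3]);return (K[0,2]-K[0,0]*q[0]/q[2],K[1,2]+K[1,1]*q[1]/q[2])
for x in(503,597):print("open tips, side0",np.round(proj("side",(x,0,167)),1),"scene0",np.round(proj("scene",(x,0,167)),1))
o=[]
for n in("scene","side"):
    im=camera(n)
    u=np.array(proj(n,(557,261,50)));x0,y0=(u-[50,40]).astype(int)
    b=cv2.resize(im[y0:y0+80,x0:x0+100],None,fx=7,fy=3.5*1,interpolation=cv2.INTER_CUBIC) if 0 else cv2.resize(im[y0:y0+75,x0:x0+100],(400*2-10,300),interpolation=cv2.INTER_CUBIC)
    sx,sy=790/100,300/75
    for z,col in((27,(255,0,0)),(45,(0,255,0)),(80,(0,0,255))):
        v=np.array(proj(n,(557,261.5,z)));print(n,z,v.round(1));cv2.circle(b,(int((v[0]-x0)*sx),int((v[1]-y0)*sy)),4,col,-1)
    o.append(b)
cv2.imwrite("pics/g2.png",np.vstack(o)[:,:,::-1])
print(manip.read_state()["finger_gap"])
```

```text
open tips, side0 [358.  157.7] scene0 [338.5 147.8]
open tips, side0 [314.7 145.1] scene0 [307.6 156.8]
scene 27 [381.6 254.6]
scene 45 [382.5 248.8]
scene 80 [384.3 237. ]
side 27 [253.5 286. ]
side 45 [252.9 278. ]
side 80 [251.6 261.8]
0.35467891353534015
```

View pics/g2.png

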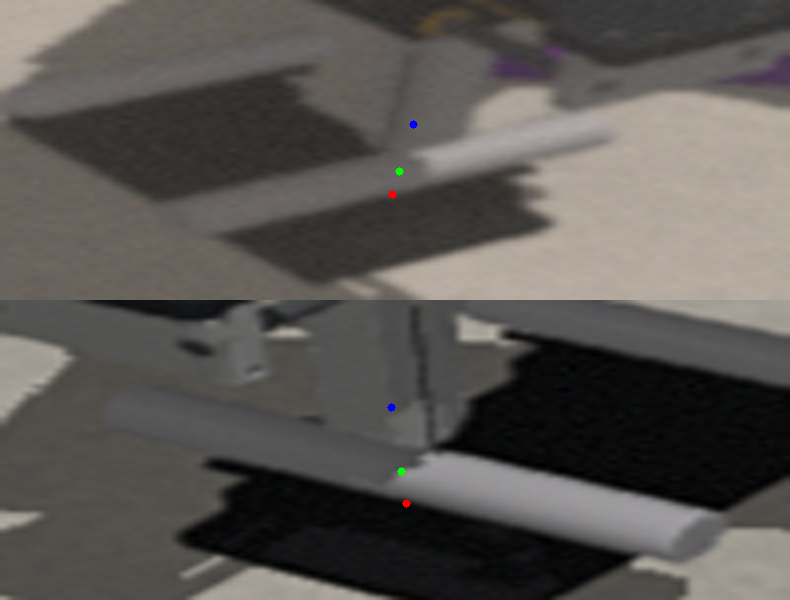

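Both fixed views show the real fingertips about 30–40 mm above the reported TCP: the open tips sat 13–17 px above where they should project, and the closed fingers end just above the probe. I'll measure the offset by touch, lowering the closed fingers gently onto the probe's top, which is known to be at z = 56.

Emit:
arm_command --targets '[{"hand": -1, "x": 0, "y": 0, "z": 0.001, "yaw": 0}, {"hand": -1, "x": 0, "y": 0, "z": 0.001, "yaw": 0}, {"hand": -1, "x": 0, "y": 0, "z": 0, "yaw": 0}]'

```text
clock: 4.6
eef_pos: [556.9, 261.5, 24.8]
eef_rot: [3.141, 0.0, 0.001]
wrist_force: [-0.2, 0.1, -0.0]
finger_gap: 0.2
finger_force: 0.0
```

Emit:
arm_command --targets '[{"hand": -1, "x": 0, "y": 0, "z": 0.001, "yaw": 0}, {"hand": -1, "x": 0, "y": 0, "z": 0.001, "yaw": 0}, {"hand": -1, "x": 0, "y": 0, "z": 0, "yaw": 0}]'

```text
clock: 4.9
eef_pos: [556.9, 261.5, 22.8]
eef_rot: [3.141, 0.0, 0.001]
wrist_force: [-0.0, 0.4, -0.1]
finger_gap: 0.1
finger_force: 0.0
```

Emit:
arm_command --targets '[{"hand": -1, "x": 0, "y": 0, "z": 0.001, "yaw": 0}, {"hand": -1, "x": 0, "y": 0, "z": 0.001, "yaw": 0}, {"hand": -1, "x": 0, "y": 0, "z": 0, "yaw": 0}]'

```text
clock: 5.2
eef_pos: [556.9, 261.5, 20.9]
eef_rot: [3.142, 0.0, 0.001]
wrist_force: [0.4, 0.3, 0.5]
finger_gap: 0.7
finger_force: 0.0
```

Emit:
arm_command --targets '[{"hand": -1, "x": 0, "y": 0, "z": 0.001, "yaw": 0}, {"hand": -1, "x": 0, "y": 0, "z": 0, "yaw": 0}]'

```text
clock: 5.4
eef_pos: [556.9, 261.5, 19.9]
eef_rot: [3.142, 0.0, 0.001]
wrist_force: [-0.2, -0.0, 0.1]
finger_gap: 0.6
finger_force: 0.0
```

Emit:
arm_command --targets '[{"hand": -1, "x": 0, "y": 0, "z": 0.001, "yaw": 0}, {"hand": -1, "x": 0, "y": 0, "z": 0, "yaw": 0}]'

```text
clock: 5.6
eef_pos: [557.0, 261.5, 18.9]
eef_rot: [3.142, 0.0, 0.001]
wrist_force: [-0.4, -0.6, -0.4]
finger_gap: 0.5
finger_force: 0.0
```

Emit:
arm_command --targets '[{"hand": -1, "x": 0, "y": 0, "z": 0.001, "yaw": 0}, {"hand": -1, "x": 0, "y": 0, "z": 0.001, "yaw": 0}, {"hand": -1, "x": 0, "y": 0, "z": 0, "yaw": 0}]'

```text
clock: 5.9
eef_pos: [557.1, 261.6, 17.7]
eef_rot: [-3.141, -0.0, 0.001]
wrist_force: [-2.5, -1.5, 6.0]
finger_gap: 0.3
finger_force: 3.1
```

Run:
```python
from h import *
im=camera("side"); g=cv2.resize(im[225:315,200:310],(780,600),interpolation=cv2.INTER_CUBIC)
cv2.imwrite("pics/g3.png",g[:,:,::-1])
```

```text
(no output)
```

View pics/g3.png

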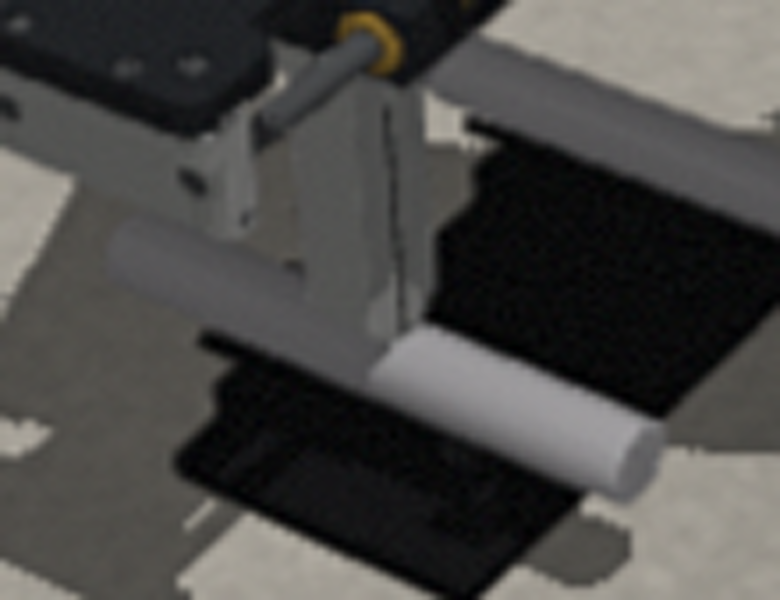

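The picture shows the closed fingertips resting on the probe's top. Contact came at reported z ≈ 18 for a true height of 56, so the real tip is 38 mm above the reported TCP and the grasp needs reported z ≈ −12. Raising a little and opening before going down again.

Emit:
arm_command --targets '[{"hand": -1, "x": 0, "y": 0, "z": -0.01, "yaw": 0}, {"hand": 1, "x": 0, "y": 0, "z": 0, "yaw": 0}, {"hand": 1, "x": 0, "y": 0, "z": 0, "yaw": 0}, {"hand": 1, "x": 0, "y": 0, "z": 0, "yaw": 0}, {"hand": 1, "x": 0, "y": 0, "z": 0, "yaw": 0}, {"hand": 1, "x": 0, "y": 0, "z": 0, "yaw": 0}, {"hand": 1, "x": 0, "y": 0, "z": 0, "yaw": 0}, {"hand": 1, "x": 0, "y": 0, "z": 0, "yaw": 0}, {"hand": 1, "x": 0, "y": 0, "z": 0, "yaw": 0}, {"hand": 1, "x": 0, "y": 0, "z": 0, "yaw": 0}]'

```text
clock: 6.95
eef_pos: [557.0, 261.5, 27.0]
eef_rot: [3.142, 0.0, 0.001]
wrist_force: [-0.0, 0.5, -0.0]
finger_gap: 69.3
finger_force: 0.0
```

Emit:
arm_command --targets '[{"hand": 0.5, "x": 0, "y": 0, "z": 0.01, "yaw": 0}, {"hand": 0.5, "x": 0, "y": 0, "z": 0.01, "yaw": 0}, {"hand": 0.5, "x": 0, "y": 0, "z": 0.01, "yaw": 0}, {"hand": 0.5, "x": 0, "y": 0, "z": 0.009, "yaw": 0}, {"hand": 0.5, "x": 0, "y": 0, "z": 0, "yaw": 0}]'

```text
clock: 7.45
eef_pos: [556.1, 261.1, -13.8]
eef_rot: [3.141, 0.002, 0.001]
wrist_force: [0.5, -0.3, 1.3]
finger_gap: 70.4
finger_force: 0.0
```

Emit:
arm_command --targets '[{"hand": -1, "x": 0, "y": 0, "z": 0, "yaw": 0}, {"hand": -1, "x": 0, "y": 0, "z": 0, "yaw": 0}, {"hand": -1, "x": 0, "y": 0, "z": 0, "yaw": 0}, {"hand": -1, "x": 0, "y": 0, "z": 0, "yaw": 0}, {"hand": -1, "x": 0, "y": 0, "z": 0, "yaw": 0}, {"hand": -1, "x": 0, "y": 0, "z": 0, "yaw": 0}, {"hand": -1, "x": 0, "y": 0, "z": 0, "yaw": 0}, {"hand": -1, "x": 0, "y": 0, "z": 0, "yaw": 0}, {"hand": -1, "x": 0, "y": 0, "z": 0, "yaw": 0}, {"hand": -1, "x": 0, "y": 0, "z": 0, "yaw": 0}]' --newtons 50

```text
clock: 8.45
eef_pos: [557.0, 259.9, -11.8]
eef_rot: [3.139, 0.001, 0.0]
wrist_force: [-1.6, -11.0, 4.7]
finger_gap: 20.9
finger_force: 50.0
```

Gripped at 20.9 mm with 50 N. Lifting straight up, then moving across.

Emit:
arm_command --targets '[{"hand": -1, "x": 0, "y": 0.0015, "z": -0.005, "yaw": 0}, {"hand": -1, "x": 0, "y": 0, "z": -0.01, "yaw": 0}, {"hand": -1, "x": 0, "y": 0, "z": -0.02, "yaw": 0}, {"hand": -1, "x": 0, "y": 0, "z": -0.03, "yaw": 0}, {"hand": -1, "x": 0, "y": 0, "z": -0.03, "yaw": 0}, {"hand": -1, "x": 0, "y": 0, "z": -0.02, "yaw": 0}, {"hand": -1, "x": 0, "y": 0, "z": -0.01, "yaw": 0}, {"hand": -1, "x": 0, "y": 0, "z": 0, "yaw": 0}]'

```text
clock: 9.25
eef_pos: [557.4, 260.4, 114.4]
eef_rot: [-3.141, -0.002, 0.001]
wrist_force: [-0.5, 0.7, -2.4]
finger_gap: 21.3
finger_force: 50.0
```

Emit:
arm_command --targets '[{"hand": -1, "x": 0, "y": 0.02, "z": 0, "yaw": 0}, {"hand": -1, "x": 0, "y": 0.04, "z": 0, "yaw": 0}, {"hand": -1, "x": 0, "y": 0.04, "z": 0, "yaw": 0}, {"hand": -1, "x": 0, "y": 0.04, "z": 0, "yaw": 0}, {"hand": -1, "x": 0, "y": 0.04, "z": 0, "yaw": 0}, {"hand": -1, "x": 0, "y": 0.04, "z": 0, "yaw": 0}, {"hand": -1, "x": 0, "y": 0.04, "z": 0, "yaw": 0}, {"hand": -1, "x": 0, "y": 0.04, "z": 0, "yaw": 0}, {"hand": -1, "x": 0, "y": 0.03, "z": 0, "yaw": 0}, {"hand": -1, "x": 0, "y": 0.02, "z": 0, "yaw": 0}]'

```text
clock: 10.25
eef_pos: [556.4, -91.9, 111.6]
eef_rot: [-3.141, 0.002, -0.001]
wrist_force: [0.5, -0.3, -1.9]
finger_gap: 20.7
finger_force: 50.0
```

Emit:
arm_command --targets '[{"hand": -1, "x": 0, "y": 0, "z": 0, "yaw": 0}, {"hand": -1, "x": 0, "y": 0, "z": 0, "yaw": 0}]'

```text
clock: 10.45
eef_pos: [556.8, -89.7, 112.0]
eef_rot: [-3.141, 0.002, 0.0]
wrist_force: [-0.1, 1.4, -3.5]
finger_gap: 20.9
finger_force: 50.0
```

Run:
```python
from h import *
s=manip.read_state();c=get_calibration("wrist");im=camera("wrist")
np.savez("w3.npz",T=c["cam_to_world"],im=im)
print(s["clock"],s["eef_pos"],s["eef_rot"],s["joints"]);print(c["cam_to_world"].round(2))
crop=im[90:310,280:570];cv2.imwrite("pics/w3.png",cv2.resize(crop,(780,592),interpolation=cv2.INTER_CUBIC)[:,:,::-1])
```

```text
10.45 [556.78561222 -89.7102706  111.99815263] [-3.14101866e+00  1.63036948e-03  1.65212372e-04] [-2.24799476e-01  3.81449566e-01  1.54430217e+00  2.08724132e-04
  1.21755826e+00  1.34575973e+00]
[[ 0.0000e+00  9.7000e-01  2.4000e-01  6.2498e+02]
 [-1.0000e+00  0.0000e+00  0.0000e+00 -8.9330e+01]
 [-0.0000e+00 -2.4000e-01  9.7000e-01  3.2971e+02]
 [ 0.0000e+00  0.0000e+00  0.0000e+00  1.0000e+00]]
```

View pics/w3.png

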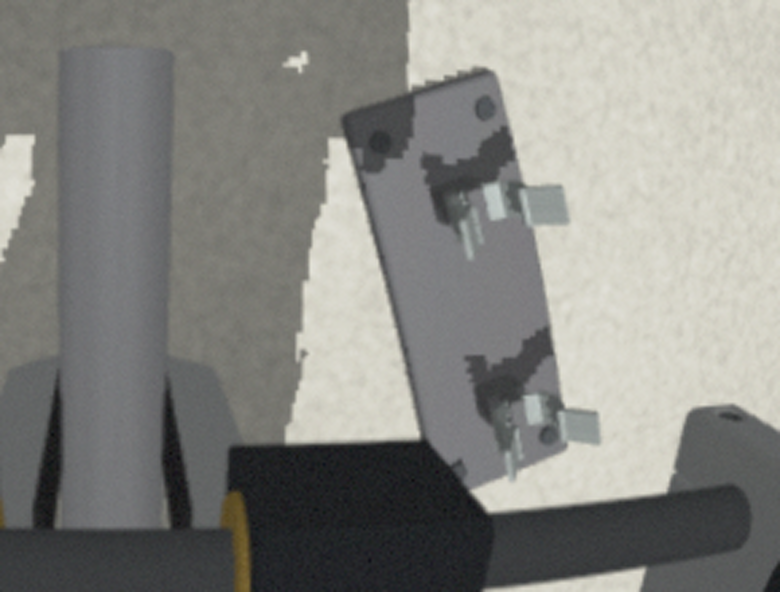

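The crop shows the probe held at column ~115 and the holder clear of the gripper. Its screw holes are at crop (380,141), (485,107), (548,434) and (459,468), plate corners at (344,118), (492,70) and (566,447).

Run:
```python
from h import *
d=np.load("w3.npz");c=dict(get_calibration("wrist"));c["cam_to_world"]=d["T"];s=780/290
P=lambda u,z:pl("wrist",(280+u[0]/s,90+u[1]/s),z,c)
H=np.array([P(u,12) for u in[(380,141),(485,107),(548,434),(459,468)]]);print(H.round(1))
C=np.array([P(u,12) for u in[(344,118),(492,70),(566,447),(428,440)]]);print(C.round(1))
print("hole centre",H.mean(0),"sizes",np.linalg.norm(H-np.roll(H,-1,0),axis=1), "diag mids",(H[0]+H[2])/2,(H[1]+H[3])/2)
print("corner diag",(C[0]+C[2])/2, "AB",np.linalg.norm(C[0]-C[1]),"BC",np.linalg.norm(C[1]-C[2]))
for a,b in((H[3],H[0]),(H[2],H[1]),(C[2],C[1]),(C[3],C[0])):print("ang",np.arctan2(*(b-a)[::-1]))
# clip: far jaws top mid, near jaws
F=[P(u,71) for u in[(566,205),(600,428)]];N=[P(u,71) for u in[(473,257),(514,478)]]
print("far jaw tops",np.round(F,1),"near",np.round(N,1))
o=P((117,48),120);print("probe far end",[P((117,48),z).round(1) for z in(155,168,180)],"edges",P((62,80),168),P((172,80),168))
```

```text
[[ 607.5 -195.1]
 [ 623.5 -240.8]
 [ 478.9 -290.3]
 [ 464.7 -245.9]]
[[ 615.9 -179.9]
 [ 638.8 -243.5]
 [ 471.5 -302.1]
 [ 479.4 -228.3]]
hole centre [ 543.62500244 -243.0295415 ] sizes [ 48.40561107 152.77454695  46.69360542 151.52826919] diag mids [ 543.18856572 -242.72446889] [ 544.06143916 -243.33461411]
corner diag [ 543.74133685 -240.96089539] AB 67.6244126667423 BC 177.21607026097985
ang 0.34140004179468525
ang 0.3300474402059681
ang 0.3366928937361299
ang 0.3406331877422007
far jaw tops [[ 592.  -247.5]
 [ 507.  -277.2]] near [[ 573.1 -211.7]
 [ 488.6 -241.3]]
probe far end [array([633.7, -90.5]), array([633.1, -90.4]), array([632.5, -90.4])] edges [626.88973891 -79.87199535] [ 626.9262629  -101.03487222]
```

The holder centre measures (543.6,−243), line +0.337 rad. Hole spacings, plate size and jaw-top midline all agree. The target TCP is (542.3,−242.9).

Emit:
arm_command --targets '[{"hand": -1, "x": -0.0035, "y": 0.02, "z": 0, "yaw": 0}, {"hand": -1, "x": -0.0037, "y": 0.04, "z": 0, "yaw": 0}, {"hand": -1, "x": -0.0037, "y": 0.04, "z": 0, "yaw": 0}, {"hand": -1, "x": -0.0036, "y": 0.035, "z": 0, "yaw": 0}, {"hand": -1, "x": 0, "y": 0.018, "z": 0, "yaw": 0}, {"hand": -1, "x": 0, "y": 0, "z": 0, "yaw": -0.1}, {"hand": -1, "x": 0, "y": 0, "z": 0, "yaw": -0.1}, {"hand": -1, "x": 0, "y": 0, "z": 0, "yaw": -0.1}, {"hand": -1, "x": 0, "y": 0, "z": 0, "yaw": -0.037}, {"hand": -1, "x": 0, "y": 0, "z": 0, "yaw": 0}]' --newtons 60

```text
clock: 11.5
eef_pos: [543.3, -241.7, 112.8]
eef_rot: [-3.141, 0.0, 0.34]
wrist_force: [0.8, -0.9, -2.5]
finger_gap: 20.4
finger_force: 60.0
```

Emit:
arm_command --targets '[{"hand": -1, "x": 0, "y": 0, "z": 0.02, "yaw": 0}, {"hand": -1, "x": 0, "y": 0, "z": 0.02, "yaw": 0}, {"hand": -1, "x": 0, "y": 0, "z": 0.02, "yaw": 0}, {"hand": -1, "x": 0, "y": 0, "z": 0, "yaw": 0}, {"hand": -1, "x": 0, "y": 0, "z": 0, "yaw": 0}]'

```text
clock: 12.0
eef_pos: [543.2, -242.5, 53.5]
eef_rot: [-3.141, 0.0, 0.338]
wrist_force: [-1.3, -0.4, -2.6]
finger_gap: 20.6
finger_force: 60.0
```

Run:
```python
from h import *
s=manip.read_state();p=s["eef_pos"];t=s["eef_rot"][2];d=np.array([542.3,-242.9])-p[:2]
print(p,s["eef_rot"],"tool dx,dy",d@[np.cos(t),np.sin(t)],-(d@[-np.sin(t),np.cos(t)]),"yaw",-(0.337-t))
```

```text
[ 543.2204535  -242.51380919   53.47094071] [-3.14144755e+00  3.69639980e-05  3.37635479e-01] tool dx,dy -0.9964136294507792 0.059480032801173616 yaw 0.0006354785649311245
```

Emit:
arm_command --targets '[{"hand": -1, "x": -0.001, "y": 0, "z": 0.015, "yaw": 0}, {"hand": -1, "x": 0, "y": 0, "z": 0.015, "yaw": 0}, {"hand": -1, "x": 0, "y": 0, "z": 0.01, "yaw": 0}, {"hand": -1, "x": 0, "y": 0, "z": 0, "yaw": 0}, {"hand": -1, "x": 0, "y": 0, "z": 0, "yaw": 0}]'

```text
clock: 12.5
eef_pos: [542.0, -243.3, 12.9]
eef_rot: [-3.141, 0.0, 0.338]
wrist_force: [-0.5, 0.5, -2.1]
finger_gap: 20.6
finger_force: 60.0
```

Emit:
arm_command --targets '[{"hand": -1, "x": 0, "y": 0, "z": 0.003, "yaw": 0}, {"hand": -1, "x": 0, "y": 0, "z": 0.002, "yaw": 0}, {"hand": -1, "x": 0, "y": 0, "z": 0.002, "yaw": 0}, {"hand": -1, "x": 0, "y": 0, "z": 0.002, "yaw": 0}, {"hand": -1, "x": 0, "y": 0, "z": 0, "yaw": 0}]'

```text
clock: 13.0
eef_pos: [542.8, -243.6, 5.2]
eef_rot: [3.14, -0.002, 0.338]
wrist_force: [-0.6, 2.6, 5.7]
finger_gap: 20.6
finger_force: 60.0
```

Contact at about the expected height. Pressing on in small steps.

Emit:
arm_command --targets '[{"hand": -1, "x": 0, "y": 0, "z": 0.002, "yaw": 0}, {"hand": -1, "x": 0, "y": 0, "z": 0.002, "yaw": 0}, {"hand": -1, "x": 0, "y": 0, "z": 0.002, "yaw": 0}, {"hand": -1, "x": 0, "y": 0, "z": 0, "yaw": 0}]'

```text
clock: 13.4
eef_pos: [542.9, -243.4, -0.9]
eef_rot: [3.14, -0.002, 0.338]
wrist_force: [0.9, 2.3, 4.6]
finger_gap: 20.9
finger_force: 60.0
```

Emit:
arm_command --targets '[{"hand": -1, "x": 0, "y": 0, "z": 0.002, "yaw": 0}, {"hand": -1, "x": 0, "y": 0, "z": 0.002, "yaw": 0}, {"hand": -1, "x": 0, "y": 0, "z": 0.001, "yaw": 0}, {"hand": -1, "x": 0, "y": 0, "z": 0, "yaw": 0}]'

```text
clock: 13.8
eef_pos: [541.9, -243.1, -6.8]
eef_rot: [-3.141, 0.0, 0.338]
wrist_force: [-1.6, 4.0, 2.6]
finger_gap: 20.8
finger_force: 60.0
```

Emit:
arm_command --targets '[{"hand": -1, "x": 0, "y": 0, "z": 0.001, "yaw": 0}, {"hand": -1, "x": 0, "y": 0, "z": 0.001, "yaw": 0}, {"hand": -1, "x": 0, "y": 0, "z": 0, "yaw": 0}]'

```text
clock: 14.1
eef_pos: [542.1, -243.2, -7.0]
eef_rot: [3.142, -0.0, 0.338]
wrist_force: [-10.7, 8.4, 24.2]
finger_gap: 21.0
finger_force: 60.0
```

Run:
```python
from h import *
s=manip.read_state();print(s["eef_pos"],s["wrist_force"],s["moment"])
a=camera("side")[100:210,320:450];b=camera("scene")[110:200,220:350]
cv2.imwrite("pics/p1.png",np.vstack([cv2.resize(a,(520,300),interpolation=2),cv2.resize(b,(520,300),interpolation=2)])[:,:,::-1])
```

```text
[ 542.07111116 -243.21265526   -7.03601074] [-10.68549277   8.41924816  24.23758287] [ 1.65572152  2.15466403 -0.00772083]
```

The force jumped to 24 N at the expected home height, so the probe is seated. Easing off, then releasing.

Emit:
arm_command --targets '[{"hand": -1, "x": 0, "y": -0.0005, "z": -0.001, "yaw": 0}, {"hand": -1, "x": 0, "y": 0, "z": -0.0005, "yaw": 0}, {"hand": 0.2, "x": 0, "y": 0, "z": 0, "yaw": 0}, {"hand": 0.2, "x": 0, "y": 0, "z": 0, "yaw": 0}, {"hand": 0.2, "x": 0, "y": 0, "z": 0, "yaw": 0}, {"hand": 0.2, "x": 0, "y": 0, "z": 0, "yaw": 0}, {"hand": 0.2, "x": 0, "y": 0, "z": 0, "yaw": 0}, {"hand": 0.2, "x": 0, "y": 0, "z": 0, "yaw": 0}]'

```text
clock: 15.0
eef_pos: [541.8, -242.9, -7.5]
eef_rot: [-3.142, 0.0, 0.338]
wrist_force: [0.9, 0.1, 0.4]
finger_gap: 56.1
finger_force: 0.0
```

Emit:
arm_command --targets '[{"hand": 0.2, "x": 0, "y": 0, "z": -0.01, "yaw": 0}, {"hand": 0.2, "x": 0, "y": 0, "z": -0.02, "yaw": 0}, {"hand": 0.2, "x": 0, "y": 0, "z": -0.03, "yaw": 0}, {"hand": 0.2, "x": 0, "y": 0, "z": -0.03, "yaw": 0}, {"hand": 0.2, "x": 0, "y": 0, "z": -0.03, "yaw": 0}, {"hand": 0.2, "x": 0, "y": 0, "z": -0.03, "yaw": 0}, {"hand": 0.2, "x": 0, "y": 0, "z": -0.02, "yaw": 0}, {"hand": 0.2, "x": 0, "y": 0, "z": 0, "yaw": 0}, {"hand": 0.2, "x": 0, "y": 0, "z": 0, "yaw": 0}]'

```text
clock: 15.9
eef_pos: [541.6, -242.8, 162.4]
eef_rot: [3.142, -0.0, 0.338]
wrist_force: [0.1, 0.5, -0.6]
finger_gap: 56.2
finger_force: 0.0
```

Run:
```python
from h import *
c=get_calibration("wrist");w=camera("wrist")
np.savez("w4.npz",T=c["cam_to_world"])
a=camera("side")[120:210,320:450]
cv2.imwrite("pics/p2.png",np.vstack([cv2.resize(w[90:290,160:480],(560,350),interpolation=2),cv2.resize(a,(560,250),interpolation=2)])[:,:,::-1])
print(manip.read_state()["clock"])
```

```text
16.0
```

View pics/p2.png

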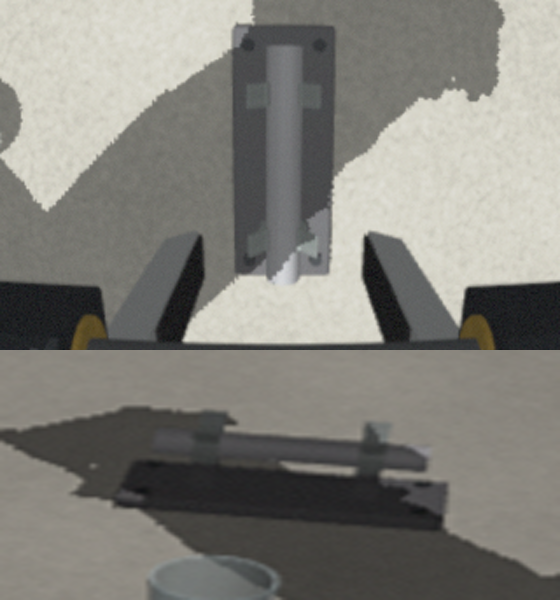

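The probe lies between the jaws of both clips. Its ends are at crop (285,44) and (285,282), and the plate ends at rows 25 and 275. Checking the centring numerically.

Run:
```python
from h import *
c=dict(get_calibration("wrist"));c["cam_to_world"]=np.load("w4.npz")["T"]
P=lambda u,z:pl("wrist",(160+u[0]/1.75,90+u[1]/1.75),z,c)
pe=np.array([P((285,45),55),P((285,282),45)]);print(pe,np.linalg.norm(pe[0]-pe[1]))
H=np.array([P(u,12) for u in((247,45),(320,45),(251,259),(315,259))])
u=np.array([.9438,.3306]);n=np.array([-.3306,.9438]);e=pe.mean(0)-[543.6,-243];f=pe.mean(0)-H.mean(0)
print("along/across vs earlier",e@u,e@n,"vs holes",f@u,f@n)
```

```text
[[ 614.18437044 -218.61946652]
 [ 468.35830692 -270.13697458]] 154.65863842707824
along/across vs earlier -2.6534302674107724 -0.5309091264086643 vs holes -2.536822648132547 -1.0185490445879306
```

```bash
python3 -c "
from cell import manip
print(manip.sign_off())"
```

```text
the job is handed in; nothing more can be done
None
```

I pressed the straight probe home in both clips, about 2.5 mm off centre along the holder and 1 mm across by the last camera check, then released it and handed the job in at about 16 s; the stepped probe and beaker were not touched, and no verdict came back.

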